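# Set the plain test tiles on their easels

## Task

Set out the three plain terracotta test tiles for inspection: lay each one lengthwise up the slope of the wooden easel made for its length (short on short, middle on middle, long on long), flat on the board, centred across it, with its lower end resting against the ledge. Any order will do. Leave the half-glazed tiles and the upright wooden stamp where they are.

Things in the scene. Friction and masses are not known exactly. Their poses are not given: they have to be found in the camera images.
- tile_short: The short plain test tile: flat unglazed red-brown terracotta bar with rounded edges, 50 mm long, 38 mm wide, 8 mm thick, loose, about 40 g, lying flat on the table. Origin: centre of its underside; x along its length, y across its width, z up through its thickness. Both ends and both faces are alike.
- easel_short: Short wooden easel, fixed to the table: board 60 mm wide, sloping up at 15 degrees, free slope 58 mm long, no side walls; across its low end (-x) a ledge 7 mm proud. Origin: centre of its underside on the table; x level, pointing uphill, y across, z up. Slope meets the ledge at x = -28.0, z = 24 mm; seated short tile's underside centre at x = -3.9, y = 0, z = 30.5 mm. Top edge 39 mm high.
- tile_middle: The middle plain test tile: flat unglazed red-brown terracotta bar with rounded edges, 72 mm long, 38 mm wide, 8 mm thick, loose, about 40 g, lying flat on the table. Origin: centre of its underside; x along its length, y across its width, z up through its thickness. Both ends and both faces are alike.
- easel_middle: Middle wooden easel, fixed to the table: board 60 mm wide, sloping up at 15 degrees, free slope 80 mm long, no side walls; across its low end (-x) a ledge 7 mm proud. Origin: centre of its underside on the table; x level, pointing uphill, y across, z up. Slope meets the ledge at x = -38.6, z = 24 mm; seated middle tile's underside centre at x = -3.9, y = 0, z = 33.3 mm. Top edge 45 mm high.
- tile_long: The long plain test tile: flat unglazed red-brown terracotta bar with rounded edges, 94 mm long, 38 mm wide, 8 mm thick, loose, about 40 g, lying flat on the table. Origin: centre of its underside; x along its length, y across its width, z up through its thickness. Both ends and both faces are alike.
- easel_long: Long wooden easel, fixed to the table: board 60 mm wide, sloping up at 15 degrees, free slope 102 mm long, no side walls; across its low end (-x) a ledge 7 mm proud. Origin: centre of its underside on the table; x level, pointing uphill, y across, z up. Slope meets the ledge at x = -49.3, z = 24 mm; seated long tile's underside centre at x = -3.9, y = 0, z = 36.2 mm. Top edge 50 mm high.
- glazed_tile_a: Bystander, to be left alone: pale clay tile with one half glazed (green), 62 x 32 x 7 mm, loose, lying flat. Origin: centre of its underside; x along its length.
- glazed_tile_b: Bystander, to be left alone: pale clay tile with one half glazed (brown), 62 x 32 x 7 mm, loose, lying flat. Origin: centre of its underside; x along its length.
- stamp: Bystander, to be left alone: waisted wooden maker's stamp standing upright, 21 mm across, 56 mm tall, loose. Origin: centre of its underside.
- clay_press: Bystander, fixed: tall green lever press behind the tiles and right of the easels. Base plate x -85 to +124, y -75 to +75 mm, 14 mm high; barrel 75 mm across, centred at x = -20 mm, from 89 to 287 mm high; column at x = 70 mm and lever up to 680 mm. Keep gripper and wrist clear of it, also in passing. Origin: on the table under it; its x points to the robot's right, z up.

How it is judged (in metres and radians):
At the end, for the whole second after the job is handed in: Each plain tile lies still on the easel of its own length: flat on the slope (within about 0.1 rad), its length up the slope within 0.15 rad, its centre within 10 mm of the board's middle line, its lower end against the ledge (gap up to about 7 mm) (x of tile_short in the frame of easel_short between -0.0119 and 0.0031 m and y of tile_short in the frame of easel_short between -0.01 and 0.01 m and z of tile_short in the frame of easel_short between 0.0245 and 0.0445 m and angle between the y axis of tile_short and the y axis of easel_short, either way round below 0.15 rad and angle between the z axis of tile_short and the z axis of easel_short, either way round between 0.16 and 0.36 rad and linear speed of each of tile_short, tile_middle, tile_long below 0.01 m/s and angular speed of each of tile_short, tile_middle, tile_long below 0.1 rad/s and x of tile_middle in the frame of easel_middle between -0.0119 and 0.0031 m and y of tile_middle in the frame of easel_middle between -0.01 and 0.01 m and z of tile_middle in the frame of easel_middle between 0.0273 and 0.0473 m and angle between the y axis of tile_middle and the y axis of easel_middle, either way round below 0.15 rad and angle between the z axis of tile_middle and the z axis of easel_middle, either way round between 0.16 and 0.36 rad and x of tile_long in the frame of easel_long between -0.0119 and 0.0031 m and y of tile_long in the frame of easel_long between -0.01 and 0.01 m and z of tile_long in the frame of easel_long between 0.0302 and 0.0502 m and angle between the y axis of tile_long and the y axis of easel_long, either way round below 0.15 rad and angle between the z axis of tile_long and the z axis of easel_long, either way round between 0.16 and 0.36 rad); the robot touches nothing.
It fails at once if a half-glazed tile or the stamp is disturbed (shifted more than 15 mm, or the stamp tipped) (distance of any of glazed_tile_a, glazed_tile_b, stamp from where it was at the start of the episode above 0.015 m or angle between stamp's own z axis and vertical above 0.5 rad).
It also fails if it takes over 90 s, if anything falls off the work surface, if the arm or the gripper's body presses on something with over 40 N, if the wrist force passes 120 N, or if a joint passes its speed limit or range.

## Robot

A 6-joint arm with a two-finger parallel gripper is mounted at the origin on a cart in front of the work surface, level with it; the furniture and walls round the work are solid. World frame = base frame: x ahead of the robot, y to its left, z up, the work surface at z = 0. Lengths are in mm, angles in degrees, forces in N, time in s.
With the tool pointing down it reaches from about 250 to 725 mm from the base axis. Payload 9.7 kg.
Tool frame: the origin (TCP) lies midway between the tips of the shut fingers; the grasp point (between the pads) lies behind it (r.grip_point_offset is the z of the grasp point in the tool frame, in mm); z points along the fingers, y is the line along which they close (so a half turn about z gives the same grasp; the last joint's range is limited). The gripper opens to 85 mm and grips with 20 to 120 N. Pads are 22 mm wide; open, the fingers measure 114 mm over their backs; the gripper's body (76 mm by 85 mm) begins 54 mm behind the grasp point. The pads swing forward as they close: fully open they stand 13 mm farther back than shut.
Start: joints at [64.859, 4.979, 10.078, 95.1, 0, 90], TCP at [233.666, 497.892, 231.284] pointing down, gripper open.
Joint ranges: [-179.16, 179.16], [-48.56, 103.87], [-65.8, 70.77], [-126.05, 130.52], [-82.76, 87.17], [-180, 180]. Speed limits (degrees/s): [127.2, 127.2, 147.25, 180, 180, 180].

## Interface

Orientations are given as [roll, pitch, yaw] about the fixed x, y, z axes, in that order (R = Rz(yaw) Ry(pitch) Rx(roll)).
In Python, from cell import r, viewer, ticket gives the robot as it stands (r), with the cameras (viewer) and the job (ticket).
- The arm moves only by the shell command python3 shift.py 'ROWS'. ROWS is rows parted by semicolons, their numbers by spaces, 1 to 20 of them, each of 7 numbers: dx, dy, dz in mm, then a rotation vector rx, ry, rz in degrees, then the finger opening in mm; each row is the pose to reach, as a shift and turn from the pose commanded when the command began, along the tool's axes at that moment; what a row does not reach only later rows make up. A row lasts 1/10 s, in which the tool goes at most 50 mm and 8.59 degrees, less where a joint would pass 70% of its speed; a pose out of reach is approached as far as the arm can. The fingers move at their own pace and stop on an object; the grip force is fixed at half the most. Time passes only in rows, so rows that do not move let the fingers close. It prints the time, the measured TCP pose, the force, the opening and the grip force at its end.
- r.get_state(): the state, without advancing time (a new reading comes with each control period).
- viewer.camera(name): name is "scene" or "top" or "wrist"; returns a dict with "img" (480x640x3 uint8, blue, green, red), "fx", "fy", "cx", "cy" (pixels), "rvec" (rotation vector, rad) and "tvec" (3), from world to camera coordinates, as OpenCV has them. Camera axes: x right, y down, z forward; pixel columns grow to the right and rows downward; lengths in mm; the calibration is good to about 2 mm. The wrist camera is an equidistant fisheye: a pixel r from the principal point sees the ray r / f radians off the axis. A picture is of the moment at which its call begins. There is no depth.
- ticket.job_done(): hands the job in; it is judged then, once.
The state is a dict: "time_s": time; "joint_positions": joint angles; "joint_velocities": joint speeds; "joint_efforts": joint torques, N m; "ee_pos": TCP position; "ee_rot": TCP orientation; "ft_force": force on the tool from outside, world axes, zero at the start; "wrist_torque": the same for the moment, N m; "opening": finger opening in mm; "finger_force": force on a finger pad.
Only numpy, scipy, OpenCV 4.12 (cv2) and the standard library are available. Lean on these libraries where they do the work, as an engineer would, in place of code of your own. Each camera call takes 0.05 s, during which the arm holds its last target. There are 200 camera calls.

## Working session

There is one attempt and no reset: what is moved stays moved. The work goes in short steps, Python scripts to look and compute and a shell command to move; the robot and the scene stay as the last step left them, time stands still between calls to the robot, and variables do not carry over. Pictures are saved under pics/ and viewed, at most 16 in all, crops included, and the job is handed in when it is done.

```bash
ls; mkdir -p pics
python3 - <<'E'
from cell import r, viewer, ticket
import cv2
for n in("scene","top"):
    c=viewer.camera(n); cv2.imwrite(f"pics/{n}0.png",c["img"]); print(n,c["fx"],c["fy"],c["cx"],c["cy"],c["rvec"],c["tvec"])
print(r.get_state(), r.grip_point_offset)
E
```

```text
cell.py
pics
shift.py
scene 490.75181885381147 490.75181885381147 304.6217883095657 238.58825728901047 [ 1.13534533 -1.99658247  1.21617819] [273.35706512 246.43983621 441.87711148]
top 447.69389652980317 447.69389652980317 323.46477638949176 237.86967975591463 [ 2.13463469 -2.11839558  0.17613219] [  9.3291094  546.58208072 802.94133417]
{'time_s': 0.1, 'joint_positions': array([6.48586738e+01, 5.00641569e+00, 1.00373590e+01, 9.51012471e+01,
       3.22177389e-04, 9.00009104e+01]), 'joint_velocities': array([-0.05188422, -0.0781291 ,  0.03537125,  0.08158723,  0.01694642,
        0.06274986]), 'joint_efforts': array([-3.78389068e-04, -5.21562481e+01,  4.65654051e+01,  1.59463071e-02,
       -9.41582130e-06,  1.28407723e-05]), 'ee_pos': array([233.56960989, 497.68671303, 230.65404868]), 'ee_rot': array([-1.79929696e+02, -3.21060037e-04,  1.54857763e+02]), 'ft_force': array([ 0.07584717, -0.71824069, -0.81040854]), 'wrist_torque': array([-0.02097297, -0.02040584,  0.04343618]), 'finger_force': 0.0, 'opening': 85.36263517578446} -18.700000000000003
```

View pics/scene0.png

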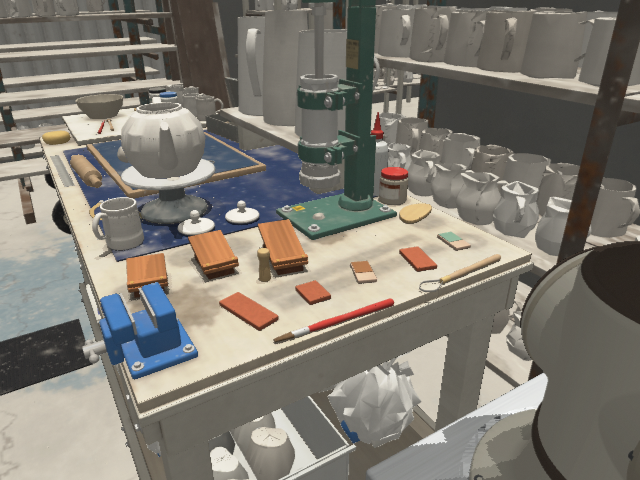

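View pics/top0.png

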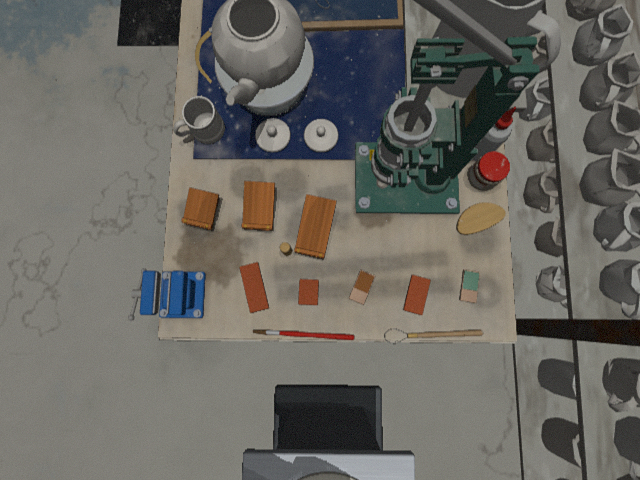

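The scene view shows three easels, short (147,272), middle (214,253) and long (284,247), with ledges facing the camera. The tiles are long (248,310), short (313,292) and middle (418,258). In the top view, the easels are at (201,209), (258,205) and (316,227). The tiles are at (254,287), (309,292) and (417,294), the stamp at (285,249), and the glazed tiles at (362,287) and (469,287).

```bash
cat > h.py <<'E'
from cell import r, viewer, ticket
import cv2, numpy as np
np.set_printoptions(precision=1,suppress=True)
def cam(n):
    c=viewer.camera(n); c["R"]=cv2.Rodrigues(np.array(c["rvec"]))[0]; c["t"]=np.array(c["tvec"]).ravel(); c["C"]=-c["R"].T@c["t"]; c["name"]=n; return c
def ray(c,uv):
    x=(uv[0]-c["cx"])/c["fx"]; y=(uv[1]-c["cy"])/c["fy"]
    if c["name"]=="wrist":
        th=np.hypot(x,y); s=np.sin(th)/max(th,1e-9); d=np.array([x*s,y*s,np.cos(th)])
    else: d=np.array([x,y,1.])
    d=c["R"].T@d; return d/np.linalg.norm(d)
def onz(c,uv,z):
    d=ray(c,uv); return c["C"]+d*(z-c["C"][2])/d[2]
def proj(c,P):
    p=c["R"]@np.asarray(P,float)+c["t"]
    if c["name"]=="wrist":
        rr=np.hypot(p[0],p[1]); th=np.arctan2(rr,p[2]); q=p[:2]/max(rr,1e-9)*th
    else: q=p[:2]/p[2]
    return np.array([c["cx"]+c["fx"]*q[0],c["cy"]+c["fy"]*q[1]])
def tri(c1,u1,c2,u2):
    d1,d2=ray(c1,u1),ray(c2,u2); s=np.linalg.lstsq(np.c_[d1,-d2],c2["C"]-c1["C"],rcond=None)[0]
    a,b=c1["C"]+s[0]*d1,c2["C"]+s[1]*d2; return (a+b)/2,np.linalg.norm(a-b)
E
python3 - <<'E'
from h import *
T=cam("top");S=cam("scene");print(T["C"],S["C"])
for c,x0,y0,x1,y1 in((T,170,170,500,320),(S,110,200,490,340)):
    im=c["img"]; h=cv2.cvtColor(im,cv2.COLOR_BGR2HSV)
    for p in ((201,209),(258,205),(316,227),(254,287),(309,292),(417,294)) if c is T else ((147,268),(212,247),(282,240),(248,310),(313,292),(418,258)): print(p,h[p[1],p[0]])
    k=2.1 if c is S else 2.4
    cv2.imwrite(f"pics/{c['name']}1.png",cv2.resize(im[y0:y1,x0:x1],None,fx=k,fy=k,interpolation=cv2.INTER_CUBIC))
    m=cv2.inRange(h,(0,90,60),(18,255,255))
    n,l,st,ce=cv2.connectedComponentsWithStats(m)
    for i in range(1,n):
        if st[i,4]<150 or not(y0<ce[i][1]<y1 and x0<ce[i][0]<x1): continue
        ct=cv2.findContours((l==i).astype('uint8'),0,2)[0][0]
        print(ce[i],st[i,4],cv2.minAreaRect(ct),cv2.approxPolyDP(cv2.convexHull(ct),3,True).reshape(-1,2).tolist())
E
```

```text
[399.3   5.6 885.5] [-111.8  372.6  423.5]
(201, 209) [ 14 162 121]
(258, 205) [ 13 163 139]
(316, 227) [ 12 157 135]
(254, 287) [  8 172 132]
(309, 292) [  8 176 133]
(417, 294) [  8 174 132]
[258.1 204.9] 1459 ((257.9114990234375, 205.3274383544922), (30.997861862182617, 48.55888748168945), 3.814074993133545) [[244, 181], [274, 183], [271, 229], [241, 226]]
[199.8 208.1] 1089 ((199.79412841796875, 208.3235626220703), (30.80202293395996, 36.62287902832031), 14.03624439239502) [[189, 188], [218, 195], [210, 229], [182, 222]]
[314.9 225.8] 1834 ((314.8102722167969, 226.243408203125), (31.089000701904297, 60.05045700073242), 12.17145824432373) [[307, 194], [335, 200], [323, 258], [294, 251]]
[482.7 213.9] 170 ((482.5077209472656, 216.6384735107422), (24.186771392822266, 28.03184700012207), 60.2551155090332) [[499, 221], [487, 228], [470, 223], [467, 215], [482, 203], [490, 203]]
[253.7 287.1] 934 ((253.62794494628906, 287.0901794433594), (48.121307373046875, 19.49590301513672), 76.37300109863281) [[257, 262], [268, 307], [250, 312], [239, 267]]
[363.7 281.5] 287 ((363.8534851074219, 28
[... 1306 characters left out ...]
]
[361.4 266.5] 194 ((361.49505615234375, 266.45050048828125), (11.144415855407715, 20.199254989624023), 84.2894058227539) [[372, 270], [355, 272], [351, 262], [367, 261]]
[312.8 292. ] 537 ((312.95001220703125, 291.8500061035156), (22.452173233032227, 30.99032211303711), 71.56505584716797) [[315, 280], [330, 298], [310, 304], [295, 286]]
[248.7 310.6] 1121 ((247.82351684570312, 310.29412841796875), (58.99551010131836, 22.6378116607666), 30.963756561279297) [[219, 301], [239, 292], [276, 314], [277, 319], [259, 330]]
[351.5 314.5] 662 ((351.0375061035156, 314.6369934082031), (7.926886081695557, 88.8690414428711), 71.82198333740234) [[393, 300], [390, 306], [310, 331], [308, 326], [389, 298]]
```

View pics/scene1.png

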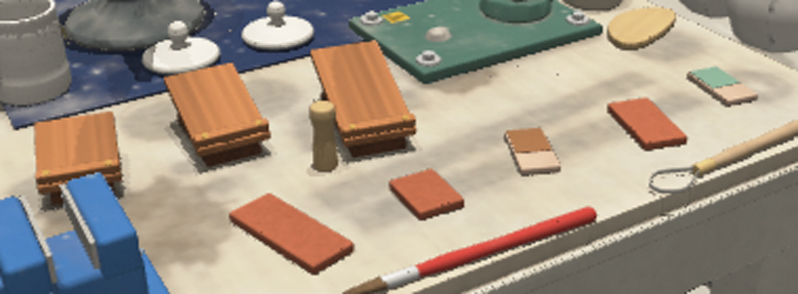

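View pics/top1.png

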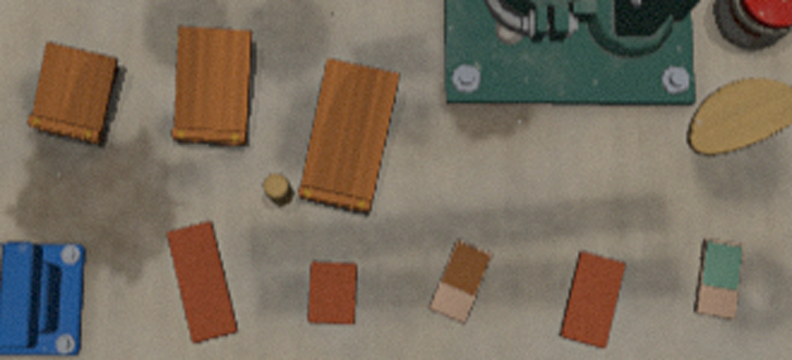

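Both crops are clear, and every ledge faces the robot. I picked the easel corners from the crops (scene offset 110,200 at 2.1x; top offset 170,170 at 2.4x). Next I triangulate them and check against the sizes given.

Run:
```python
from h import *
T=cam("top");S=cam("scene")
t=lambda p:(p[0]/2.4+170-.3,p[1]/2.4+170-.3); s=lambda p:(p[0]/2.1+110-.3,p[1]/2.1+200-.3)
# easel: top-edge L,R ; ledge outer upper edge L,R   (top crop, scene crop)
E={"short":([(48,43),(117,54),(29,124),(101,143)],[(35,123),(114,112),(37,187),(120,171)],58),
"middle":([(179,27),(252,30),(174,138),(245,143)],[(166,78),(233,65),(202,141),(269,127)],80),
"long":([(328,59),(399,73),(301,197),(369,212)],[(311,52),(377,41),(349,130),(415,122)],102)}
for n,(a,b,L) in E.items():
    P=[tri(T,t(p),S,s(q)) for p,q in zip(a,b)]
    print(n,"tri",[(p.round(1).tolist(),round(e,1)) for p,e in P])
    zt=24+L*np.sin(.2618)
    Q=[onz(T,t(p),z) for p,z in zip(a,(zt,zt,29,29))]
    u=(Q[0]+Q[1]-Q[2]-Q[3])[:2]/2; v=(Q[0]+Q[2]-Q[1]-Q[3])[:2]/2
    print("  len,wid",np.linalg.norm(u),np.linalg.norm(v),"yaw u",np.degrees(np.arctan2(u[1],u[0])),"yaw v",np.degrees(np.arctan2(-v[0],v[1])))
    y=np.arctan2(u[1],u[0]); top=(Q[0]+Q[1])[:2]/2
    print("  origin",top-L/2*np.cos(.2618)*np.array([np.cos(y),np.sin(y)]), "lowmid",((Q[2]+Q[3])/2)[:2])
for n,a,b,ct,cs in (("long",[[257,262],[268,307],[250,312],[239,267]],0,(253.7,287.1),(248.7,310.6)),("middle",[[412,275],[430,280],[422,314],[404,309]],0,(416.6,294.4),(417.9,258.5)),("short",[[318,280],[317,304],[299,304],[300,279]],0,(308,291.6),(312.8,292))):
    Q=np.array([onz(T,p,8)[:2] for p in a],np.float32); (c,sz,an)=cv2.minAreaRect(Q)
    if sz[0]<sz[1]: an-=90
    print(n,"centre",onz(T,ct,8),c,sz,"yaw",an,"tri",tri(T,ct,S,cs))
st=onz(T,(285.3,248.7),56);print("stamp",st, proj(S,st))
for g in((362,287),(469,287)):print("gl",onz(T,g,7))
```

```text
short tri [([646.7, 277.5, 38.0], np.float64(0.3)), ([637.8, 219.7, 35.6], np.float64(2.6)), ([582.4, 294.0, 19.8], np.float64(1.5)), ([567.1, 234.8, 21.9], np.float64(2.0))]
  len,wid 70.1621689860608 59.633685520769774 yaw u -10.908786893712016 yaw v -11.786537059165584
  origin [614.4 253.8] lowmid [573.  261.8]
middle tri [([658.8, 168.5, 43.4], np.float64(1.9)), ([657.6, 109.5, 40.7], np.float64(1.3)), ([569.5, 171.6, 27.7], np.float64(2.7)), ([567.1, 115.4, 24.3], np.float64(0.3))]
  len,wid 89.87396431328635 58.82558125034363 yaw u -2.7158587092843107 yaw v -2.8931494276727587
  origin [619.1 141.2] lowmid [568.  143.6]
long tri [([631.7, 47.0, 47.5], np.float64(0.7)), ([619.8, -10.8, 48.5], np.float64(1.9)), ([521.8, 67.7, 29.2], np.float64(1.2)), ([510.9, 13.6, 25.4], np.float64(0.4))]
  len,wid 111.49414477384293 57.128823319022 yaw u -11.481578812540286 yaw v -11.614256149882669
  origin [577.2  28.4] lowmid [516.2  40.8]
long centre [454.8 149.4   8. ] (455.46429443359375, 149.78680419921875) (90.9215316772461, 36.61587142944336) yaw 15.934989929199219 tri (array([454.6, 149.3,   2.4]), np.float64(2.2848167516739566))
middle centre [ 443.2 -168.1    8. ] (443.2642822265625, -168.78346252441406) (36.13790512084961, 68.13533782958984) yaw -14.967887878417969 tri (array([ 443. , -169.8,    2.2]), np.float64(1.4474995864259366))
short centre [446.9  43.1   8. ] (446.6902160644531, 42.06443405151367) (35.32041931152344, 48.497615814208984) yaw -1.2966461181640625 tri (array([446.8,  42.7,   3. ]), np.float64(1.506007464500524))
stamp [523.9  84.8  56. ] [264.7 249.2]
gl [456.7 -62.2   7. ]
gl [ 458.4 -270.7    7. ]
```

```bash
cat >> h.py <<'E'
from scipy.spatial.transform import Rotation as Ro
def plan(x,y,z,yaw,tilt=0):
    "shift and rotation vector in present tool axes to TCP x y z, fingers closing across heading yaw, tool leaning back by tilt"
    s=r.get_state(); R=Ro.from_euler("xyz",s["ee_rot"],degrees=True)
    c,k=np.cos(np.radians(tilt)),np.sin(np.radians(tilt))
    G=Ro.from_euler("z",yaw,degrees=True)*Ro.from_matrix([[-c,0,k],[0,1,0],[-k,0,-c]])
    d=R.inv().apply(np.array([x,y,z])-s["ee_pos"]); print("shift",d,"rot",(R.inv()*G).as_rotvec(degrees=True),"dist",np.linalg.norm(d))
E
python3 -c "
from h import *
plan(455,149,150,15)"
```

```text
shift [-348.6 -221.7   81.2] rot [ -0.   -0.  -40.1] dist 421.01346620174616
```

```bash
python3 shift.py '-40 -25 9 0 0 -5 65; -80 -50 18 0 0 -10 65; -120 -76 28 0 0 -15 65; -160 -102 37 0 0 -20 65; -200 -127 47 0 0 -25 65; -240 -153 56 0 0 -30 65; -280 -178 65 0 0 -35 65; -320 -204 75 0 0 -40 65; -349 -222 81 0 0 -40 65; -349 -222 81 0 0 -40 65; -349 -222 81 0 0 -40 65; -349 -222 81 0 0 -40 65'
python3 - <<'E'
from h import *
W=cam("wrist");cv2.imwrite("pics/w1.png",W["img"]);print(W["fx"],W["cx"],W["cy"],W["C"],r.get_state()["ee_pos"],r.get_state()["ee_rot"])
E
```

```text
time_s: 1.5
ee_pos: [455.1, 149.2, 150.5]
ee_rot: [180.0, 0.0, -165.1]
ft_force: [0.3, 0.2, 0.6]
opening: 64.7
finger_force: 0.0
371.64829954431775 320.17293767207485 239.36781303025393 [380.8 127.7 292.5] [455.  149.5 150.6] [ 180.     0.  -165.1]
```

View pics/w1.png

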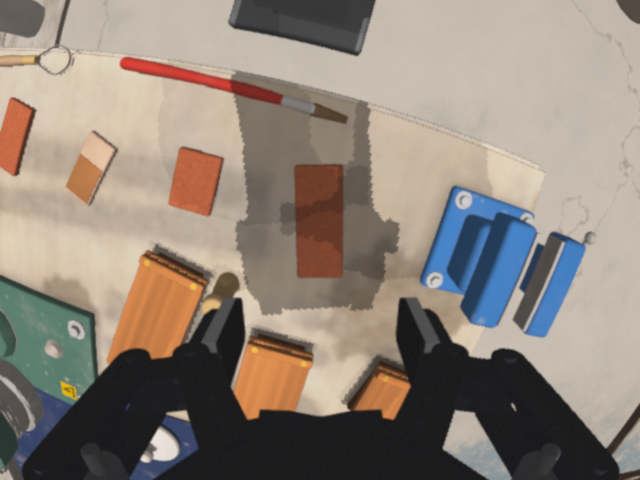

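The wrist view shows the long tile at (319,221), spanning (295-342, 164-277) with its edges upright, so the yaw is right. The short tile is at (196,181). The long and middle easel ledges are at (172,262) and (278,345). I'll measure the tiles from here.

```bash
cat >> h.py <<'E'
def tiles(c,zt=8,smin=105):
    m=cv2.inRange(cv2.cvtColor(c["img"],cv2.COLOR_BGR2HSV),(3,smin,40),(10,255,255)); m=cv2.morphologyEx(m,cv2.MORPH_OPEN,np.ones((3,3)))
    n,l,st,ce=cv2.connectedComponentsWithStats(m); out=[]
    for i in range(1,n):
        if st[i,4]<300: continue
        ct=cv2.findContours((l==i).astype("uint8"),0,1)[0][0]
        Q=np.array([onz(c,p[0],zt)[:2] for p in ct],np.float32); (q,sz,an)=cv2.minAreaRect(Q)
        if sz[0]<sz[1]: an-=90
        out.append((ce[i],q,sz,an)); print("px",ce[i].round(),"centre",np.round(q,1),"size",np.round(sz,1),"yaw",round((an+90)%180-90,1))
    return out
E
python3 - <<'E'
from h import *
tiles(cam("wrist")); print("top"); T=cam("top"); tiles(T,smin=140)
W=cam("wrist"); print("h long", tri(W,(319,221),T,(253.7,287.1)), "short",tri(W,(196,181),T,(308,291.6)))
E
```

```text
px [ 14. 134.] centre [ 443.4 -167.5] size [41.6 72. ] yaw -15.2
px [195. 181.] centre [446.8  41.1] size [38.  49.5] yaw -2.0
px [319. 220.] centre [455.4 146.7] size [93. 37.] yaw 15.4
top
px [416. 295.] centre [ 442.9 -167.9] size [37.  69.9] yaw -15.3
px [308. 292.] centre [446.2  43.2] size [46.6 35.2] yaw 0.6
h long (array([454.1, 148. ,   8.7]), np.float64(3.027119624887942)) short (array([446.6,  43. ,   7.8]), np.float64(0.718433770391838))
```

```bash
python3 -c "
from h import *
plan(455,147,1,15.3)"
```

```text
shift [  0.7  -2.5 149.6] rot [ 0.   0.  -0.3] dist 149.57753219172474
```

```bash
python3 shift.py '0 -2 40 0 0 0 50; 1 -2 80 0 0 0 48; 1 -2 115 0 0 0 48; 1 -2 135 0 0 0 48; 1 -2 145 0 0 0 48; 1 -2 149 0 0 0 48; 1 -2 149 0 0 0 48; 1 -2 149 0 0 0 48'; python3 -c "
from h import *
cv2.imwrite('pics/w2.png',cam('wrist')['img'])"
```

```text
time_s: 2.5
ee_pos: [455.6, 146.8, 2.5]
ee_rot: [180.0, 0.1, -165.1]
ft_force: [0.2, 0.3, 0.1]
opening: 48.1
finger_force: 0.0
```

View pics/w2.png

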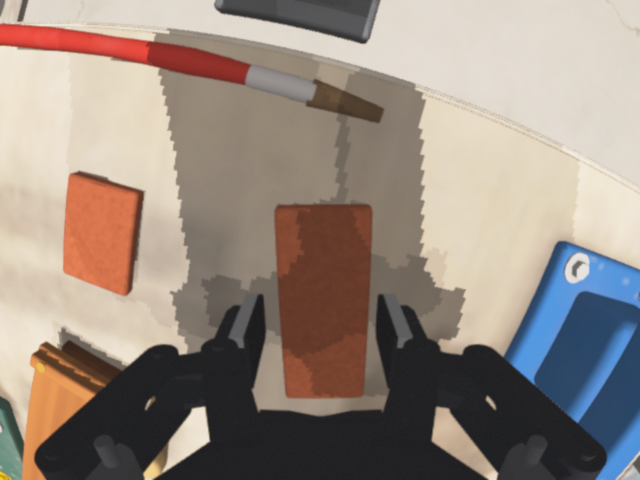

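The fingertips at x=263 and 378 straddle the tile (277-371) evenly. I'll lower gently until they touch the table.

```bash
python3 shift.py '0 0 1 0 0 0 46; 0 0 2 0 0 0 46; 0 0 3 0 0 0 46; 0 0 3 0 0 0 46'; python3 shift.py '0 0 1 0 0 0 46; 0 0 2 0 0 0 46; 0 0 2 0 0 0 46'; python3 shift.py '0 0 1 0 0 0 46;0 0 1 0 0 0 46'
```

```text
time_s: 2.95
ee_pos: [454.7, 146.4, -1.8]
ee_rot: [-180.0, -0.0, -165.1]
ft_force: [0.2, 0.0, 0.3]
opening: 46.1
finger_force: 0.0
time_s: 3.25
ee_pos: [454.9, 146.5, -2.4]
ee_rot: [180.0, 0.0, -165.1]
ft_force: [-5.8, -2.1, 14.7]
opening: 45.9
finger_force: 7.1
time_s: 3.45
ee_pos: [454.9, 146.5, -2.4]
ee_rot: [180.0, 0.1, -165.1]
ft_force: [-9.7, -2.7, 24.9]
opening: 46.3
finger_force: 12.0
```

Contact came at TCP z≈-2 with opening 46. I'll raise about 5 mm, which puts the tips about 1.5 mm above the table once shut, and then grip.

```bash
python3 shift.py '0 0 -5 0 0 0 46; 0 0 -5 0 0 0 46; 0 0 -5 0 0 0 30; 0 0 -5 0 0 0 30; 0 0 -5 0 0 0 30; 0 0 -5 0 0 0 30; 0 0 -5 0 0 0 30'; python3 -c "
from h import *
plan(455,147,120,15.3)"
```

```text
time_s: 4.15
ee_pos: [455.1, 146.6, 0.7]
ee_rot: [180.0, 0.0, -165.1]
ft_force: [-2.2, -0.4, 7.2]
opening: 36.0
finger_force: 60.2
shift [  -0.1    0.5 -119.3] rot [ 0.   0.  -0.4] dist 119.25357903497287
```

Gripped: opening 36 and 60 N. Lift, then plan the pose over the long easel.

```bash
cat >> h.py <<'E'
EAS={"short":(614.4,253.8,-11.3,28.0,50),"middle":(619.1,141.2,-2.8,38.6,72),"long":(577.2,28.4,-11.6,49.3,94)}
def place(n,gap,hover,off=0.7,du=0,dv=0):
    "TCP pose with tile n's lower end gap mm above the ledge, underside hover mm off the slope; off: underside beyond TCP; du,dv: tile centre from TCP in tile axes"
    x,y,yaw,xl,L=EAS[n]; c,k=np.cos(np.radians(15)),np.sin(np.radians(15))
    s=gap+L/2-du; h=hover+off; p=Ro.from_euler("z",yaw,degrees=True).apply([-xl+s*c-h*k,-dv,0])+[x,y,24+s*k+h*c]
    print("TCP",p); plan(*p,yaw,15)
E
python3 shift.py '0 0 -20 0 0 0 30; 0 0 -60 0 0 0 30; 0 0 -110 0 0 0 30; 0 0 -120 0 0 0 30; 0 0 -120 0 0 0 30; 0 0 -120 0 0 0 30'; python3 -c "
from h import *
place('long',5,50); cv2.imwrite('pics/w3.png',cam('wrist')['img'])"
```

```text
time_s: 4.75
ee_pos: [454.4, 146.3, 118.8]
ee_rot: [-180.0, -0.1, -165.1]
ft_force: [-0.4, 0.3, -0.3]
opening: 36.0
finger_force: 60.3
TCP [565.3  30.9  86.4]
shift [ -77.6 -140.    32.2] rot [  3.4 -14.8  26.3] dist 163.30749288859025
```

View pics/w3.png

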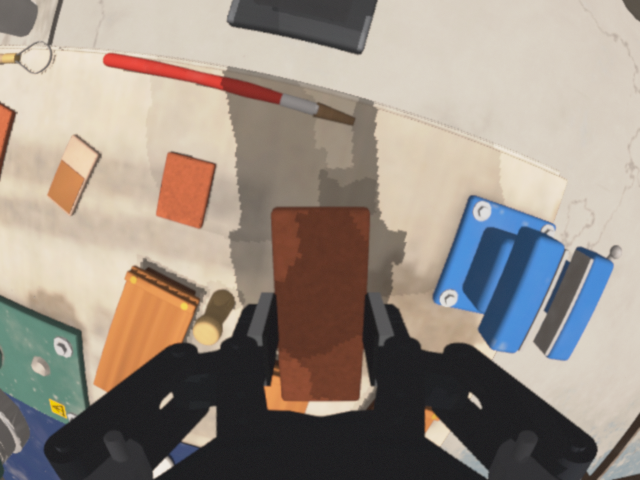

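The long tile is held square: near end at v≈207, far end at v≈400, sides at 273 and 369. The long easel's ledge corners are at about (131,268) and (201,297), and the stamp is at (214,318). I'll check the grip offset and the ledge against this view.

Run:
```python
from h import *
W=cam("wrist"); s=r.get_state(); R=Ro.from_euler("xyz",s["ee_rot"],degrees=True); z=s["ee_pos"][2]+7.3
for p in((320,207),(322,400),(273,212),(369,212)): print(R.inv().apply(onz(W,p,z)-s["ee_pos"]))
a,b=onz(W,(131,268),30),onz(W,(201,297),30); m=(a+b)/2; d=a-b
print("ledge",a,b,m,np.linalg.norm(d),np.degrees(np.arctan2(-d[0],d[1])))
T=cam("top"); print(tri(W,(131,268),T,(301-.3+0-(301-323.4),258-.3)) if 0 else tri(W,(201,297),T,(295.1,251.8)), tri(W,(131,268),T,(323.5,258)))
x,y,w,xl,L=EAS["long"]; print("expected ledge mid, slope foot",np.array([x,y])-xl*np.array([np.cos(np.radians(w)),np.sin(np.radians(w))]))
```

```text
[47.  -1.7 -7.2]
[-45.6  -0.8  -7.4]
[ 45.2 -19.3  -7.2]
[45.1 16.7 -7.2]
ledge [506.9  15.   30. ] [513.7  72.2  30. ] [510.3  43.6  30. ] 57.56294068837573 173.21167967876013
(array([523.9,  68.9,  13.1]), np.float64(1.3805996305409005)) (array([510.4,  12.9,  24.6]), np.float64(1.378118049639702))
expected ledge mid, slope foot [528.9  38.3]
```

```bash
python3 shift.py '-15 -28 2 1 -3 5 30; -31 -56 4 1 -6 10 30; -46 -84 8 2 -9 16 30; -62 -112 16 3 -12 21 30; -77 -140 24 3 -15 26 30; -78 -140 32 3.4 -14.8 26.3 30; -78 -140 32 3.4 -14.8 26.3 30; -78 -140 32 3.4 -14.8 26.3 30'; python3 -c "
from h import *
place('long',5,50);place('long',5,4); cv2.imwrite('pics/s2.png',cv2.resize(cam('scene')['img'][180:340,160:400],None,fx=3,fy=3))"
```

```text
time_s: 5.7
ee_pos: [565.4, 31.6, 87.6]
ee_rot: [179.9, 14.9, 168.5]
ft_force: [-0.9, 0.3, -0.1]
opening: 35.6
finger_force: 60.3
TCP [565.3  30.9  86.4]
shift [ 0.3 -0.8  1.1] rot [ 0.1 -0.1  0.1] dist 1.3852421066190785
TCP [576.9  28.5  42. ]
shift [ 0.2 -0.9 47.1] rot [ 0.1 -0.1  0.1] dist 47.09880246352081
```

View pics/s2.png

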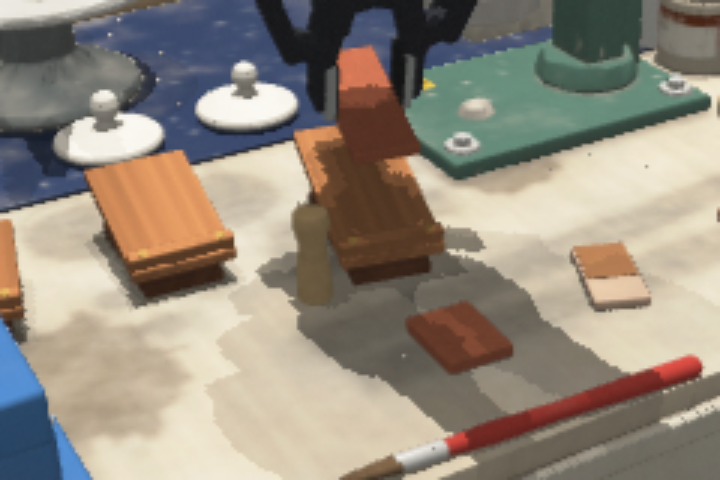

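The scene view shows the tile hovering over the long easel, aligned with the board, and well clear of the stamp (312,255 in the crop). I'll lower to about 4 mm, then slide downhill to find the ledge.

```bash
python3 shift.py '0 -1 15 0 0 0 30; 0 -1 30 0 0 0 30; 0 -1 40 0 0 0 30; 0 -1 44 0 0 0 30; 0 -1 47 0 0 0 30; 0 -1 47 0 0 0 30; 0 -1 47 0 0 0 30'; python3 shift.py '0 0 1 0 0 0 30; 0 0 2 0 0 0 30; 0 0 2 0 0 0 30'
```

```text
time_s: 6.45
ee_pos: [578.1, 27.8, 43.3]
ee_rot: [179.9, 15.1, 168.4]
ft_force: [-0.4, 0.1, -0.5]
opening: 35.7
finger_force: 60.3
time_s: 6.75
ee_pos: [578.4, 27.7, 41.0]
ee_rot: [179.9, 15.1, 168.4]
ft_force: [0.0, -0.3, -0.9]
opening: 35.6
finger_force: 60.3
```

```bash
for i in 1 2; do python3 shift.py '1 0 0 0 0 0 30; 2 0 0 0 0 0 30; 2 0 0 0 0 0 30' | grep -E 'pos|ft'; done; python3 shift.py '0 0 1 0 0 0 30; 0 0 2 0 0 0 30; 0 0 2 0 0 0 30'| grep -E 'pos|ft'
```

```text
ee_pos: [576.3, 28.1, 40.4]
ft_force: [-0.5, -0.4, 0.1]
ee_pos: [574.5, 28.5, 39.9]
ft_force: [0.2, 0.4, 0.0]
ee_pos: [575.2, 28.4, 38.1]
ft_force: [-0.4, 0.9, 1.5]
```

```bash
for i in 1 2 3; do python3 shift.py '1 0 0 0 0 0 30; 2 0 0 0 0 0 30; 2 0 0 0 0 0 30' | grep -E 'pos|ft'; done
```

```text
ee_pos: [573.2, 28.8, 37.5]
ft_force: [-0.7, 0.2, 0.0]
ee_pos: [571.2, 29.2, 37.0]
ft_force: [-0.0, -0.2, 1.1]
ee_pos: [570.3, 29.3, 37.0]
ft_force: [4.7, -1.0, -0.3]
```

The ledge is at TCP x≈570.5, about 2 mm nearer than estimated. I'll back off 1 mm, lower to contact and release.

```bash
python3 shift.py '-1.5 0 1 0 0 0 30; -1.5 0 2 0 0 0 30; -1.5 0 2 0 0 0 30' | grep -E 'pos|ft'; python3 shift.py '0 0 1 0 0 0 30; 0 0 1 0 0 0 30' | grep -E 'pos|ft'
```

```text
ee_pos: [570.6, 29.3, 36.6]
ft_force: [-17.5, 1.3, 21.3]
ee_pos: [570.6, 29.3, 36.5]
ft_force: [-24.6, 1.5, 31.9]
```

```bash
python3 shift.py '0 0 -2 0 0 0 30; 0 0 -2 0 0 0 40; 0 0 -2 0 0 0 50; 0 0 -2 0 0 0 52; 0 0 -2 0 0 0 52; 0 0 -10 0 0 0 52; 0 0 -30 0 0 0 52; 0 0 -70 0 0 0 52; 0 0 -100 0 0 0 52; 0 0 -100 0 0 0 60; 0 0 -100 0 0 0 60'; python3 -c "
from h import *
cv2.imwrite('pics/w4.png',cam('wrist')['img']); plan(446.7,42,110,-1)"
```

```text
time_s: 10.15
ee_pos: [546.5, 34.2, 131.6]
ee_rot: [179.9, 15.2, 168.4]
ft_force: [0.0, 1.3, -0.0]
opening: 59.7
finger_force: 0.0
shift [100.8 -12.3  -6.1] rot [ -1.3  15.  -10.5] dist 101.71251440212785
```

View pics/w4.png

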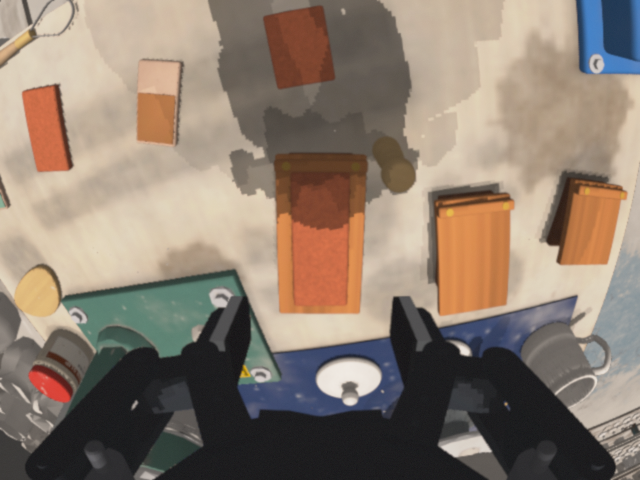

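The long tile lies centred on its board (tile 292-351, board 277-365) with its lower end at the ledge (v≈172). The stamp stands. Next the short tile.

```bash
python3 shift.py '25 -3 -2 0 4 -3 55; 50 -6 -4 -1 8 -6 55; 75 -9 -6 -1 12 -9 55; 101 -12 -6 -1.3 15 -10.5 55; 101 -12 -6 -1.3 15 -10.5 55; 101 -12 -6 -1.3 15 -10.5 55'
python3 - <<'E'
from h import *
W=cam("wrist"); tiles(W); s=r.get_state(); print(s["ee_pos"],s["ee_rot"])
cv2.imwrite("pics/w5.png",W["img"])
E
```

```text
time_s: 10.8
ee_pos: [447.0, 42.2, 109.2]
ee_rot: [-180.0, 0.0, 178.9]
ft_force: [0.2, -0.5, -0.1]
opening: 55.1
finger_force: 0.0
px [ 66. 237.] centre [ 443.1 -168.2] size [40.6 72.3] yaw -15.2
px [319. 237.] centre [446.5  40.2] size [36.5 49.9] yaw -2.4
px [311. 383.] centre [575.6  30.7] size [43.8 70.6] yaw -11.1
[447.3  42.3 109.6] [-180.     0.1  178.9]
```

View pics/w5.png

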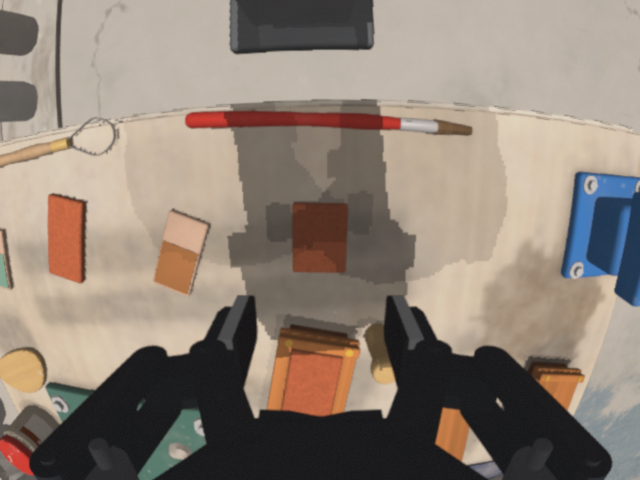

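The short tile is at (319,237) with edges upright, midway between the fingers. I'll go down and grip.

```bash
python3 shift.py '0 -1.5 40 0 0 0 50; 0.5 -1.5 75 0 0 0 50; 0.5 -1.5 98 0 0 0 48; 0.5 -1.5 106 0 0 0 48; 0.5 -1.5 108.5 0 0 0 48; 0.5 -1.5 108.5 0 0 0 48; 0.5 -1.5 108.5 0 0 0 30; 0.5 -1.5 108.5 0 0 0 30; 0.5 -1.5 108.5 0 0 0 30; 0.5 -1.5 108.5 0 0 0 30; 0.5 -1.5 108.5 0 0 0 30'
```

```text
time_s: 11.95
ee_pos: [447.4, 40.9, 3.4]
ee_rot: [-180.0, 0.2, 179.0]
ft_force: [-0.9, -0.4, 5.4]
opening: 35.3
finger_force: 59.4
```

```bash
python3 shift.py '0 0 0 0 0 0 30;0 0 0 0 0 0 30'; python3 -c "
from h import *
cv2.imwrite('pics/w6.png',cam('wrist')['img'][160:480,140:500])"
```

```text
time_s: 12.15
ee_pos: [447.4, 40.9, 3.4]
ee_rot: [-180.0, 0.2, 179.0]
ft_force: [-1.2, -0.7, 5.2]
opening: 35.0
finger_force: 59.4
```

View pics/w6.png

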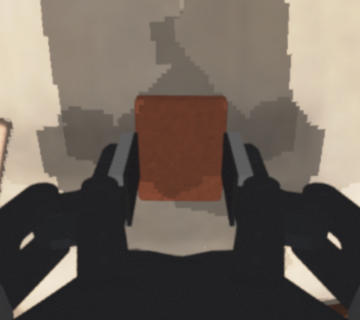

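The short tile is between the pads but held a little high, with the TCP at 3.4. I'll regrip 2 mm lower.

```bash
python3 shift.py '0 0 0 0 0 0 46; 0 0 0 0 0 0 46; 0 0 0 0 0 0 46;0 0 2 0 0 0 46; 0 0 2 0 0 0 46' ; python3 shift.py '0 0 0 0 0 0 30; 0 0 0 0 0 0 30; 0 0 0 0 0 0 30; 0 0 0 0 0 0 30'
```

```text
time_s: 12.7
ee_pos: [446.0, 40.8, -0.8]
ee_rot: [-180.0, -0.0, 179.0]
ft_force: [0.3, -0.9, -0.7]
opening: 45.8
finger_force: 0.0
time_s: 13.1
ee_pos: [446.3, 40.8, -0.3]
ee_rot: [-180.0, 0.0, 179.0]
ft_force: [-0.7, 0.2, 3.8]
opening: 36.0
finger_force: 60.3
```

```bash
python3 shift.py '0 0 -20 0 0 0 30; 0 0 -60 0 0 0 30; 0 0 -110 0 0 0 30; 0 0 -120 0 0 0 30; 0 0 -120 0 0 0 30; 0 0 -120 0 0 0 30'; python3 -c "
from h import *
place('short',3,50,-.3)"
```

```text
time_s: 13.7
ee_pos: [445.7, 40.8, 118.2]
ee_rot: [-180.0, -0.1, 179.0]
ft_force: [0.2, 0.2, -0.3]
opening: 36.0
finger_force: 60.1
TCP [600.9 256.5  79.3]
shift [-151.2  218.5   38.7] rot [  1.3 -15.   10.2] dist 268.5348768367012
```

```bash
python3 shift.py '-20 28 0 0 -2 1 30; -40 56 0 0 -4 3 30; -60 84 0 1 -6 4 30; -80 112 0 1 -8 6 30; -100 140 0 1 -10 7 30; -120 170 5 1 -12 8 30; -138 198 15 1 -14 9 30; -151 218 30 1.3 -15 10.2 30; -151 218.5 38.7 1.3 -15 10.2 30; -151 218.5 38.7 1.3 -15 10.2 30; -151 218.5 38.7 1.3 -15 10.2 30'; python3 -c "
from h import *
place('short',3,3,-.3); cv2.imwrite('pics/s3.png',cv2.resize(cam('scene')['img'][180:330,90:290],None,fx=3,fy=3))"
```

```text
time_s: 14.8
ee_pos: [600.3, 255.6, 79.8]
ee_rot: [-180.0, 15.0, 168.7]
ft_force: [0.0, 0.2, 0.6]
opening: 36.0
finger_force: 60.1
TCP [612.8 254.1  33.9]
shift [-0.2  1.  47.6] rot [-0. -0.  0.] dist 47.64997092439071
```

View pics/s3.png

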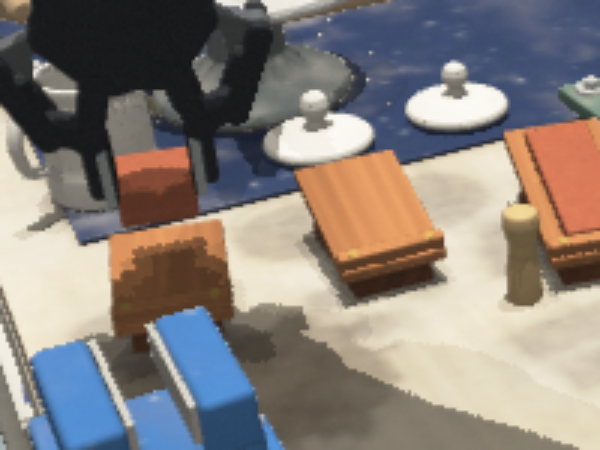

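The tile hovers centred over the short easel, and the mug and vise are clear. I'll lower to about 1.5 mm and then feel for the ledge.

```bash
python3 shift.py '0 1 15 0 0 0 30; 0 1 30 0 0 0 30; 0 1 40 0 0 0 30; 0 1 45 0 0 0 30; 0 1 48 0 0 0 30; 0 1 48 0 0 0 30; 0 1 49 0 0 0 30; 0 1 49 0 0 0 30'| grep -E 'pos|ft'; for i in 1 2 3; do python3 shift.py '1 0 0 0 0 0 30; 2 0 0 0 0 0 30; 2 0 0 0 0 0 30' | grep -E 'pos|ft'; done
```

```text
ee_pos: [614.0, 255.2, 34.0]
ft_force: [-0.5, -0.4, -1.1]
ee_pos: [611.8, 255.6, 33.1]
ft_force: [-0.7, 0.1, -0.7]
ee_pos: [609.8, 255.9, 32.4]
ft_force: [0.4, -0.1, 0.3]
ee_pos: [608.0, 256.2, 31.9]
ft_force: [0.6, -0.8, -0.3]
```

```bash
for i in 1 2; do python3 shift.py '1 0 0.5 0 0 0 30; 1 0 0.5 0 0 0 30' | grep -E 'pos|ft'; done
```

```text
ee_pos: [607.1, 256.4, 31.1]
ft_force: [-0.3, 0.5, -1.3]
ee_pos: [606.3, 256.5, 30.3]
ft_force: [-0.1, -0.1, -0.3]
```

```bash
python3 shift.py '1 0 0 0 0 0 30; 1 0 0 0 0 0 30' | grep -E 'pos|ft';python3 shift.py '1 0 0 0 0 0 30; 1 0 0 0 0 0 30' | grep -E 'pos|ft'; python3 -c "
from h import *
cv2.imwrite('pics/w7.png',cv2.resize(cam('wrist')['img'][150:420,170:470],None,fx=2,fy=2))"
```

```text
ee_pos: [606.0, 256.6, 30.5]
ft_force: [2.9, -0.7, -0.9]
ee_pos: [605.9, 256.6, 30.6]
ft_force: [8.9, -2.7, -1.0]
```

View pics/w7.png

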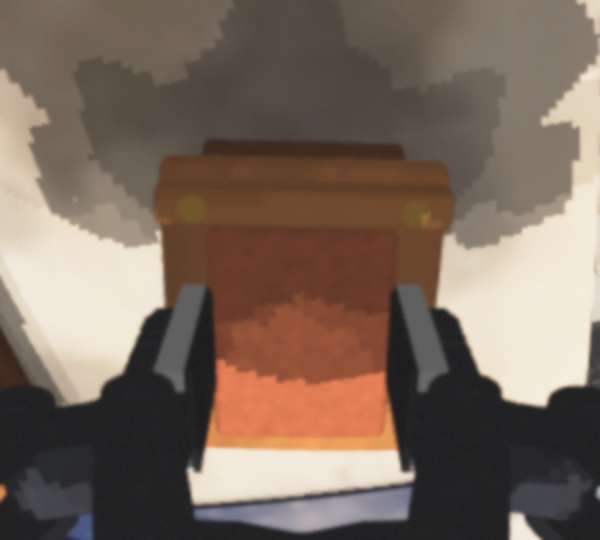

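The wrist view shows the tile (210-393) centred on the board (165-440) with its lower end at the ledge (v≈228). I'll back off slightly, then lower to contact.

```bash
python3 shift.py '-2 0 0 0 0 0 30; -2 0 1 0 0 0 30; -2 0 1 0 0 0 30' | grep -E 'pos|ft'; python3 shift.py '0 0 1 0 0 0 30; 0 0 1 0 0 0 30' | grep -E 'pos|ft'
```

```text
ee_pos: [606.7, 256.5, 30.3]
ft_force: [-1.6, -1.4, 4.8]
ee_pos: [606.8, 256.6, 30.2]
ft_force: [-7.0, -1.7, 13.1]
```

```bash
python3 shift.py '0 0 -1 0 0 0 30; 0 0 -1 0 0 0 40; 0 0 -1 0 0 0 50; 0 0 -1 0 0 0 52; 0 0 -1 0 0 0 52; 0 0 -10 0 0 0 52; 0 0 -30 0 0 0 52; 0 0 -70 0 0 0 52; 0 0 -100 0 0 0 52; 0 0 -110 0 0 0 55; 0 0 -110 0 0 0 55'; python3 -c "
from h import *
cv2.imwrite('pics/w8.png',cam('wrist')['img']); plan(443.3,-168,120,-15.2)"
```

```text
time_s: 19.0
ee_pos: [579.5, 262.6, 137.1]
ee_rot: [179.8, 15.2, 168.7]
ft_force: [1.3, -0.8, -0.1]
opening: 55.1
finger_force: 0.0
shift [  51.1 -448.4    1.2] rot [ 0.6 15.1  3.9] dist 451.287732396331
```

View pics/w8.png

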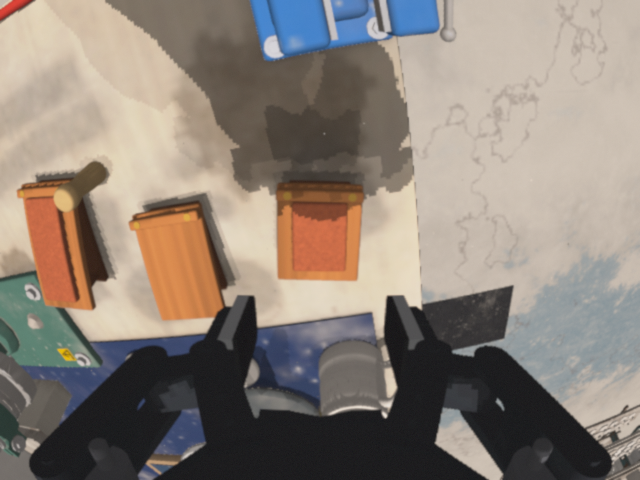

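The short tile is seated centred (291-347 on board 277-362) against the ledge. On to the middle tile.

```bash
python3 shift.py '20 -40 0 0 3 0 55; 35 -85 0 0 6 1 55; 51 -130 0 0 9 1 55; 51 -175 0 0 12 2 55; 51 -220 0 0 15 2 55; 51 -265 0 0.6 15 3 55; 51 -310 0 0.6 15 4 55; 51 -355 0 0.6 15.1 3.9 55; 51 -400 0 0.6 15.1 3.9 55; 51 -440 0 0.6 15.1 3.9 55; 51 -448.4 1.2 0.6 15.1 3.9 55; 51 -448.4 1.2 0.6 15.1 3.9 55; 51 -448.4 1.2 0.6 15.1 3.9 55'
python3 - <<'E'
from h import *
W=cam("wrist"); tiles(W); s=r.get_state(); print(s["ee_pos"],s["ee_rot"]); plan(443.3,-168,0,-15.2)
E
```

```text
time_s: 20.35
ee_pos: [442.9, -167.5, 119.0]
ee_rot: [-180.0, -0.2, 164.8]
ft_force: [0.4, -0.2, 0.3]
opening: 55.2
finger_force: 0.0
px [317. 234.] centre [ 443.1 -171.4] size [37.  71.2] yaw -15.0
px [582. 326.] centre [605.2  53.1] size [138.   48.4] yaw 1.4
[ 443.1 -167.1  119.3] [-180.    -0.1  164.8]
shift [ -0.7  -0.7 119.3] rot [-0.  -0.1  0. ] dist 119.32565241887083
```

```bash
python3 shift.py '0 -3 40 0 0 0 54; -1 -3 80 0 0 0 52; -1 -3 105 0 0 0 52; -1 -3 115 0 0 0 50; -1 -3 119 0 0 0 50; -1 -3 119 0 0 0 48; -1 -3 119 0 0 0 48;-1 -3 119 0 0 0 48'; python3 -c "
from h import *
cv2.imwrite('pics/w9.png',cam('wrist')['img'][160:480,140:500])"
```

```text
time_s: 21.2
ee_pos: [444.1, -171.6, 2.4]
ee_rot: [-179.9, 0.1, 164.8]
ft_force: [-0.2, -0.0, -0.0]
opening: 48.2
finger_force: 0.0
```

View pics/w9.png

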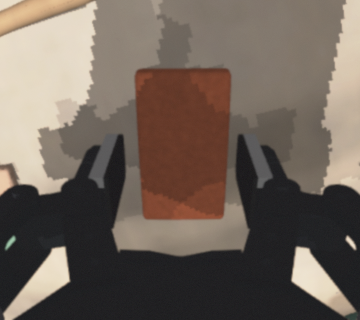

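The middle tile (135-230 in the crop) sits well between the fingers (123 and 237). I'll go down 2.5 mm and grip.

```bash
python3 shift.py '0 0 1.5 0 0 0 46; 0 0 2.5 0 0 0 46; 0 0 2.5 0 0 0 46' | grep -E 'pos|ft'; python3 shift.py '0 0 0 0 0 0 30; 0 0 0 0 0 0 30; 0 0 0 0 0 0 30; 0 0 0 0 0 0 30; 0 0 0 0 0 0 30'
```

```text
ee_pos: [443.1, -171.4, -1.5]
ft_force: [0.0, 0.5, -0.1]
time_s: 22.05
ee_pos: [443.5, -171.5, -0.8]
ee_rot: [-179.9, -0.0, 164.8]
ft_force: [-1.0, 0.0, 5.8]
opening: 36.2
finger_force: 63.1
```

```bash
python3 shift.py '0 0 -20 0 0 0 30; 0 0 -60 0 0 0 30; 0 0 -110 0 0 0 30; 0 0 -125 0 0 0 30; 0 0 -125 0 0 0 30; 0 0 -125 0 0 0 30'; python3 -c "
from h import *
plan(460,60,125,-2.8,15); place('middle',1,50,-.8)"
```

```text
time_s: 22.65
ee_pos: [443.1, -171.2, 122.5]
ee_rot: [-180.0, -0.1, 164.8]
ft_force: [0.3, 0.2, -0.8]
opening: 36.3
finger_force: 60.2
shift [ 44.4 227.6  -2.6] rot [ -1.7 -15.1 -12.3] dist 231.86414613350343
TCP [603.5 142.   81.1]
shift [-72.6 344.4  41. ] rot [ -1.7 -15.1 -12.3] dist 354.31356742470643
```

```bash
python3 shift.py '8 40 -1 0 -3 -2 30; 16 80 -2 0 -6 -4 30; 24 120 -2 -1 -9 -6 30; 32 160 -2 -1 -12 -9 30; 40 200 -2 -1.7 -15 -12 30; 44 228 -2 -1.7 -15.1 -12.3 30; 20 252 0 -1.7 -15.1 -12.3 30; -5 277 0 -1.7 -15.1 -12.3 30; -30 302 0 -1.7 -15.1 -12.3 30; -55 327 15 -1.7 -15.1 -12.3 30; -73 344 30 -1.7 -15.1 -12.3 30; -72.6 344.4 41 -1.7 -15.1 -12.3 30; -72.6 344.4 41 -1.7 -15.1 -12.3 30; -72.6 344.4 41 -1.7 -15.1 -12.3 30'; python3 -c "
from h import *
place('middle',1,3,-.8)"
```

```text
time_s: 24.05
ee_pos: [602.5, 141.4, 81.1]
ee_rot: [-180.0, 15.0, 177.2]
ft_force: [-0.8, -1.0, -0.2]
opening: 35.9
finger_force: 60.2
TCP [615.7 141.4  35.7]
shift [-0.9  0.7 47.2] rot [-0. -0. -0.] dist 47.22907012010725
```

```bash
python3 shift.py '-1 1 15 0 0 0 30; -1 1 30 0 0 0 30; -1 1 40 0 0 0 30; -1 1 45 0 0 0 30; -1 1 48 0 0 0 30; -1 1 48 0 0 0 30; -1 1 48 0 0 0 30'| grep -E 'pos|ft'; for i in 1 2 3; do python3 shift.py '1 0 0.3 0 0 0 30; 1.5 0 0.3 0 0 0 30; 1.5 0 0.3 0 0 0 30' | grep -E 'pos|ft'; done
```

```text
ee_pos: [617.5, 142.3, 36.6]
ft_force: [-0.2, -0.2, 0.2]
ee_pos: [615.9, 142.4, 35.7]
ft_force: [0.2, -0.3, -0.1]
ee_pos: [614.4, 142.4, 34.7]
ft_force: [-0.6, 0.4, 0.4]
ee_pos: [613.1, 142.5, 34.0]
ft_force: [-0.3, 0.9, -0.2]
```

```bash
for i in 1 2 3; do python3 shift.py '1 0 0.2 0 0 0 30; 1 0 0.2 0 0 0 30' | grep -E 'pos|ft'; done
```

```text
ee_pos: [612.9, 142.5, 34.1]
ft_force: [4.1, -0.6, 0.4]
ee_pos: [612.8, 142.5, 34.3]
ft_force: [6.6, -1.7, -0.0]
ee_pos: [612.7, 142.4, 34.4]
ft_force: [9.8, -1.5, 0.5]
```

Ledge found at x≈613. Back off, then lower to contact.

```bash
python3 shift.py '-3 0 0 0 0 0 30; -3 0 1 0 0 0 30; -3 0 1 0 0 0 30' | grep -E 'pos|ft'; python3 shift.py '0 0 1 0 0 0 30; 0 0 1 0 0 0 30' | grep -E 'pos|ft'
```

```text
ee_pos: [613.6, 142.5, 32.7]
ft_force: [1.0, -0.5, 1.9]
ee_pos: [613.6, 142.5, 32.6]
ft_force: [-6.3, -1.4, 11.4]
```

```bash
python3 shift.py '0 0 -1 0 0 0 30; 0 0 -1 0 0 0 40; 0 0 -1 0 0 0 50; 0 0 -1 0 0 0 52; 0 0 -1 0 0 0 52; 0 0 -10 0 0 0 52; 0 0 -30 0 0 0 52; 0 0 -70 0 0 0 52; 0 0 -100 0 0 0 52; 0 0 -110 0 0 0 55; 0 0 -110 0 0 0 55'; python3 -c "
from h import *
cv2.imwrite('pics/w10.png',cam('wrist')['img'])"
```

```text
time_s: 27.85
ee_pos: [585.9, 144.1, 140.2]
ee_rot: [179.9, 15.3, 177.1]
ft_force: [0.2, 0.9, -0.6]
opening: 55.3
finger_force: 0.0
```

View pics/w10.png

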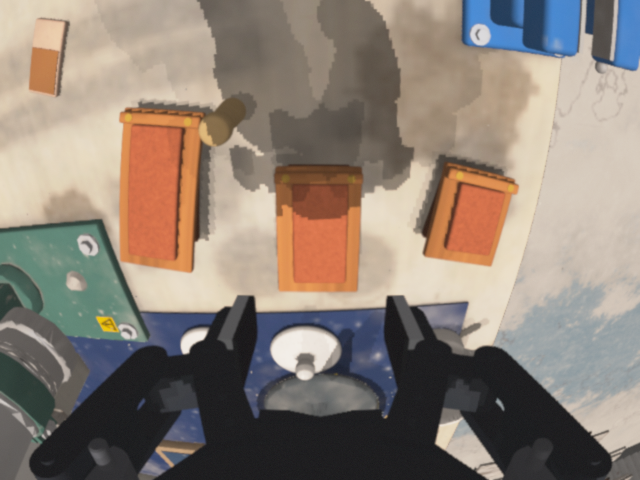

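All three tiles lie square and centred against their ledges: long (154,193), middle (319,232), short (475,219). The stamp stands at (215,130). Handing in.

```bash
python3 -c "
from cell import r, viewer, ticket
print(ticket.job_done())"
```

```text
the job is handed in; nothing more can be done
None
```

I set all three plain tiles on the easels of their own length and handed the job in at about 28 s; the last picture showed each tile centred against its ledge and the stamp upright, but no verdict was returned.

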